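Open the tea box all the way

TASK

The mug stands behind the clear acrylic tea box, where the lid has to go. With the fingers, push the mug sideways along the worktop, upright and never lifted, until it stands wholly past either end of the box; only then push the box's lid up by its front tab and flip it right over, so that it lies fully back on its hinge by itself and never touches the mug. Nothing is to be gripped, and everything else, the timer's button included, is left alone.

Things in the scene. Friction and masses are not known exactly. Their poses are not given: they have to be found in the camera images.
- tea_box: Clear acrylic box with paper packets in it, fixed to the worktop: 100 mm deep (its x), 140 mm wide (its y), 58 mm high without the lid. Origin: centre of its underside. Its -x side is the front (lid tab), its +x side the back (hinge). The lid is a clear plate 100 x 140 x 4 mm lying on the rim, 130 g.
- lid (a joint): Lid hinge angle, rad: 0 shut, grows as the lid opens upward and over the back; upright at 1.57, stopped at 2.6 (fully back). It swings freely with little friction: before upright it falls shut, past upright it falls back onto its stop. Lying back, it reaches about 90 mm behind the box, over the box's whole width.
- lid_edge (a point): Middle of the free edge of the lid's thin steel tab; moves with the lid. The tab, 60 mm wide along y and 3 mm thick, is fixed at the middle of the lid's front edge and slants forward and up: shut, its free edge is 18 mm in front of the box's front wall and 16 mm above the rim, with open space before and beneath. 119 mm from the hinge line.
- lid_hinge (a point): Middle of the hinge line, on the back rim of the box 58 mm above the worktop; the line runs along the box's y.
- mug: Loose yellow ceramic mug, 300 g, round, straight-sided, 84 mm outer diameter, 92 mm high. Origin: centre of its underside, z up. Its handle is on its own +y side, sticking out about 36 mm, and at the start it points roughly away from the box. At the start it stands 12 to 25 mm behind the box's back wall, at most 35 mm off its middle along y; there it stops the lid.
- timer_base: Bystander, fixed: round black push button timer, 52 mm diameter, 21 mm high, beside the box at one end; its button on top must not be pressed.
- timer (a joint): Travel of the timer's button, m: 0 up, 0.005 fully down.
- opener: Bystander, loose: flat steel bottle opener 130 mm long (its x), 46 mm wide, 8 mm thick, lying beside the box at one end. Origin: underside, near the middle.
- jar: Bystander, loose: glass jar, 56 mm diameter, 95 mm high, standing 235 to 275 mm to one side of the box's middle, level with the mug. Origin: centre of the underside.
- shaker: Bystander, loose: steel shaker, 44 mm diameter, 85 mm high, standing as far to the other side. Origin: centre of the underside.
Things that resemble listed ones, but are neither listed nor needed, are in the scene too. Several things have the shape of the tea_box; the one meant has the colours described above.

How it is judged (in metres and radians):
On the way, in this order (a step that is already met when the one before it is completed fails the run):
1. the mug stands still, wholly past one end of the box, while the lid is still shut ((y of mug in the frame of tea_box above 0.11 m or y of mug in the frame of tea_box below -0.11 m) and value of joint lid below 0.15 rad and linear speed of mug below 0.03 m/s), for 0.2 s.
2. the lid is flipped fully back (value of joint lid above 2.4 rad), for 0.2 s.
At the end, for the whole second after the job is handed in: The lid lies still and fully back on its stop (over 2.4 rad) by itself; the mug stands upright and still on the worktop past one end of the box (its middle over 110 mm from the box's middle along the box's width) (value of joint lid above 2.4 rad and velocity of joint lid between -0.1 and 0.1 rad/s and (y of mug in the frame of tea_box above 0.11 m or y of mug in the frame of tea_box below -0.11 m) and angle between mug's own z axis and vertical below 0.1 rad and height (world z) of mug between -0.008 and 0.008 m and linear speed of mug below 0.02 m/s); the robot touches nothing.
It fails at once if the mug is lifted off the worktop (height (world z) of mug above 0.015 m).
It fails at once if the mug is tipped (angle between mug's own z axis and vertical above 0.3 rad).
It fails at once if the opened lid hits the mug (value of joint lid above 0.3 rad and contact force between tea_box and mug above 0.5 N).
It fails at once if the timer's button is pressed (value of joint timer above 0.002 m).
It fails at once if the opener, jar or shaker is moved by over 20 mm (distance of any of opener, jar, shaker from where it was at the start of the episode above 0.02 m).
It also fails if it takes over 59 s, if anything falls off the work surface, if the arm or the gripper's body presses on something with over 40 N, if the wrist force passes 120 N, or if a joint passes its speed limit or range.

ROBOT

A 6-joint arm with a two-finger parallel gripper is mounted at the origin on the work surface. World frame = base frame: x ahead of the robot, y to its left, z up, the work surface at z = 0. Lengths are in mm, angles in rad, forces in N, time in s.
With the tool pointing down it reaches from about 275 to 750 mm from the base axis. Payload 10.2 kg.
Tool frame: the origin (TCP) lies at the very end of the fingers, on their centre line; the grasp point (between the pads) lies 19 mm behind it; x points along the fingers, y is the direction in which the jaws open and shut, and the axes are right-handed (so a half turn about x gives the same grasp; the last joint's range is limited). The gripper opens to 85 mm and grips with 20 to 120 N. Pads are 22 mm wide; open, the fingers measure 114 mm over their backs; the gripper's body (76 mm by 85 mm) begins 54 mm behind the grasp point. The pads swing forward as they close: fully open they stand 13 mm farther back than shut.
Start: joints at [-0.223, 0.313, 1.498, -0, 1.331, -0.223], TCP at [525.006, -0.013, 231.294] pointing down, gripper open.
Joint ranges: [-2.94, 2.94], [-0.97, 2.17], [0.19, 2.56], [-1.23, 4.37], [0.02, 3.11], [-2.88, 2.88]. Speed limits (rad/s): [2.39, 2.39, 3.01, 3.14, 3.14, 3.14].

INTERFACE

Orientations are given as a unit quaternion [w, x, y, z].
In Python, from rig import ctrl, viewer, finish_job gives the robot as it stands.
- The arm moves only by the tool carry_out, never from a script. Its argument "targets" is a list of rows, each an object of numbers: "x", "y", "z": the shift along the world's x, y, z in m; "ax", "ay", "az": the turn, a rotation vector about the world's x, y, z in rad; "hand": the opening, from -1 (shut) to 1 (fully open). A call has 1 to 5 rows; each row is the pose to reach, as a shift and turn from the pose commanded when the call began; what a row does not reach only later rows make up. A row lasts 1/8 s, in which the tool goes at most 62.5 mm and 10.7 degrees, less where a joint would pass 70% of its speed; a pose out of reach is approached as far as the arm can. A call with a gripper value outside its range is refused whole. The fingers move at their own pace and stop on an object; "grip_force" is the grip in N (left out, the last holds). Time passes only in rows, so rows that repeat a pose let the fingers close. It gives the time, the measured TCP pose, the force and the opening at its end, in the units of the state.
- ctrl.sense(): the state, without advancing time (a new reading comes with each control period).
- viewer.capture(name): name is "scene" or "side" or "wrist"; returns the picture (384x512x3 uint8, blue, green, red); there is no depth.
- viewer.camera_info(name): a dict with "fx", "fy", "cx", "cy" (pixels), "k1" (the pictures are not rectified: a ray, as slopes to the right and down, at radius r is drawn at 1 + k1 r^2 times it, then the intrinsics apply), "R" (3x3) and "t" (3): a world point X has camera coordinates R X + t. Camera axes: x right, y down, z forward; pixel columns grow to the right and rows downward; lengths in mm; the calibration is good to about 2 mm. A picture is of the moment at which its call begins: read the wrist's pose just before it. camera_info takes no time and is no camera call; for the wrist camera it gives the pose at the moment of the call.
- finish_job(): hands the job in, once; it reports no verdict.
The state is a dict: "time_s": time; "joints": joint angles; "dq": joint speeds; "tau": joint torques, N m; "eef_pos": TCP position; "ee_rot": TCP orientation; "force": force on the tool from outside, world axes, zero at the start; "wrist_torque": the same for the moment, N m; "grip_width": opening from 0.0 (shut) to 1.0 (fully open).
Only numpy, scipy, OpenCV 4.12 (cv2) and the standard library are available. Lean on these libraries where they do the work, as an engineer would, in place of code of your own. Each camera call takes 0.05 s, during which the arm holds its last target. There are 200 camera calls.

## Working session

There is one attempt and no reset: what is moved stays moved. The work goes in short steps, Python scripts to look and compute and a tool call to move; the robot and the scene stay as the last step left them, time stands still between calls to the robot, and variables do not carry over. Pictures are saved under pics/ and viewed, about 8 in all and at most 12, crops included, and the job is handed in when it is done.

Besides the shell and the picture viewer there is one more tool, called after "Emit:" by a JSON object that holds its "method" and its "body". carry_out: Moves the arm, as the interface text tells. Its arguments: {"type":"object","properties":{"targets":{"type":"array"},"grip_force":{"type":"number"}},"required":["targets"]}

```bash
mkdir -p pics
cat > h.py <<'E'
import numpy as np, cv2, json
from rig import ctrl, viewer, finish_job
def shot(n,f):
    info=viewer.camera_info(n); im=viewer.capture(n); cv2.imwrite(f'pics/{f}.png',im); return im,info
def ray(i,u,v):
    k=i['k1']; K=np.array([[i['fx'],0,i['cx']],[0,i['fy'],i['cy']],[0,0,1.]])
    p=cv2.undistortPoints(np.array([[[u,v]]],float),K,np.array([k,0,0,0.]))[0,0]
    R=np.array(i['R']);t=np.array(i['t']); return -R.T@t, R.T@np.array([p[0],p[1],1.])
def onz(i,u,v,z):
    c,d=ray(i,u,v); return c+d*(z-c[2])/d[2]
def proj(i,X):
    R=np.array(i['R']);t=np.array(i['t']);p=R@np.array(X,float)+t;p=p[:2]/p[2];p=p*(1+i['k1']*(p@p))
    return np.array([p[0]*i['fx']+i['cx'],p[1]*i['fy']+i['cy']])
E
python3 - <<'E'
from h import *
a,i=shot('scene','scene0');b,j=shot('side','side0')
for n,k in(('scene',i),('side',j)): print(n,{q:np.round(v,3).tolist() for q,v in k.items()}, -np.array(k['R']).T@np.array(k['t']))
print(ctrl.sense())
E
```

```text
scene {'fx': 453.507, 'fy': 453.507, 'cx': 259.617, 'cy': 193.022, 'k1': -0.04, 'R': [[-0.173, 0.985, 0.01], [0.774, 0.142, -0.617], [-0.609, -0.1, -0.787]], 't': [72.678, -413.67, 1519.566]} [1257.76300183  138.52762961  940.38697999]
side {'fx': 366.264, 'fy': 366.264, 'cx': 257.792, 'cy': 196.391, 'k1': -0.054, 'R': [[-1.0, -0.021, -0.01], [-0.007, 0.702, -0.712], [0.022, -0.712, -0.702]], 't': [575.144, 53.865, 917.088]} [555.28318243 626.74101588 688.18442901]
{'time_s': 0.1, 'joints': array([-2.23380626e-01,  3.13395184e-01,  1.49835396e+00, -2.07485998e-05,
        1.33098700e+00, -2.23417174e-01]), 'dq': array([-0.00121294, -0.00065242, -0.00249747,  0.00176888, -0.00130997,
       -0.00083749]), 'tau': array([ 2.30574413e-03, -4.12899542e+01, -2.60142785e+01, -1.81123951e-04,
        3.02137116e-03,  1.15447833e-05]), 'eef_pos': array([5.24775001e+02, 4.38423377e-02, 2.30794409e+02]), 'ee_rot': array([ 0.49967199,  0.49976808,  0.50034859, -0.50021101]), 'force': array([-0.52563548,  0.37347686,  0.52809159]), 'wrist_torque': array([-0.04870754, -0.02438647,  0.03224631]), 'grip_width': 0.9978184263981754}
```

View pics/scene0.png

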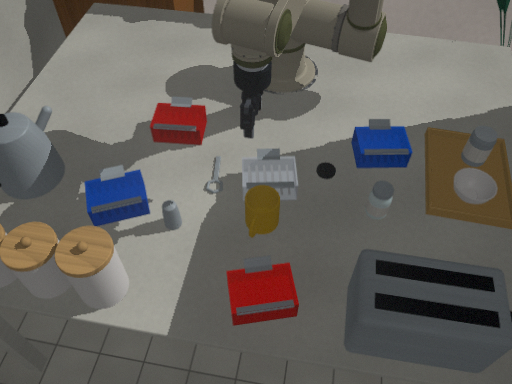

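View pics/side0.png

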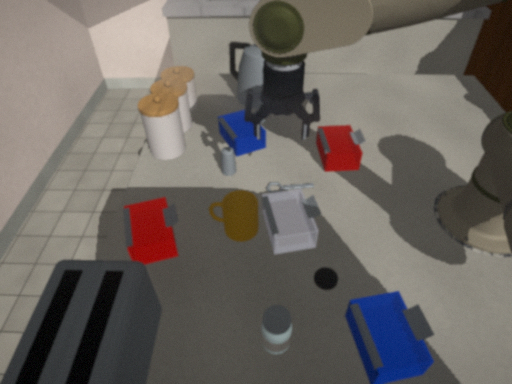

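The scene holds two red boxes (180,122) and (262,292), two blue boxes (382,145) and (117,195), and one clear/white box (270,175). The clear box fits: its contents are white packets and the yellow mug (262,208) stands behind it. The timer (326,170) and jar (380,200) are at its +y end. The opener (215,175) and shaker (172,213) are at its -y end. I'll confirm this in an enlarged crop.

Run:
```python
import cv2,numpy as np
a=cv2.imread('pics/scene0.png')[130:250,200:350];b=cv2.imread('pics/side0.png')[170:290,195:345]
c=np.hstack([cv2.resize(x,None,fx=2.66,fy=2.66,interpolation=3) for x in(a,b)]);c=cv2.resize(c,(798,319))
a=cv2.resize(a,(600,480))
cv2.imwrite('pics/crop.png',c)
from h import *
i=viewer.camera_info('scene');j=viewer.camera_info('side')
for n,f,k in(('sc','scene0',i),('si','side0',j)):
    h=cv2.cvtColor(cv2.imread(f'pics/{f}.png'),cv2.COLOR_BGR2HSV)
    m=cv2.inRange(h,(15,120,50),(35,255,255)); 
    nn,l,s,c=cv2.connectedComponentsWithStats(m)
    for q in range(1,nn):
        if s[q,4]>150: print(n,s[q],c[q])
```

```text
sc [ 425  128   87  101 5144] [464.56454121 180.05657076]
sc [ 245  185   35   52 1498] [261.52803738 209.50133511]
sc [   0  223  106   52 2740] [ 45.60839416 248.17408759]
si [139  85  42  31 841] [159.00713436 101.66587396]
si [ 209  190   49   52 1712] [238.21086449 214.83119159]
```

View pics/crop.png

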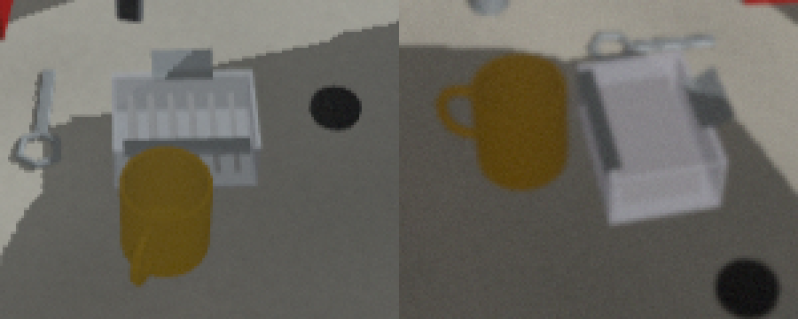

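Run:
```python
from h import *
i=viewer.camera_info('scene');j=viewer.camera_info('side')
P=lambda n,k,u,v,z:print(n,np.round(onz(k,u,v,z)[:2],0))
for n,u,v,z in[('FL-y',242.1,158.2,62),('F+y',294.7,156.3,62),('B+y',298.5,185.6,62),('B-y',242.5,186.4,62),('tab-',257.1,148.8,74),('tab+',279.7,148,74),('botB+',296.2,199.2,0),('botB-',242.9,199.9,0),('timer',326.5,170.3,21)]:P('sc '+n,i,u,v,z)
for n,u,v,z in[('B-',262.3,195.6,62),('F-',301.8,189.9,62),('F+',316.4,228.3,62),('B+',272.8,233.2,62),('botB+',274.7,253.8,0),('botF+',315.3,247.1,0),('timer',326,278,21)]:P('si '+n,j,u,v,z)
# mug masks: rim ellipse centre by top part ; body edges
def pts(a,b):  # triangulate
    (c1,d1),(c2,d2)=a,b
    A=np.stack([d1,-d2],1);s=np.linalg.lstsq(A,c2-c1,rcond=None)[0];p=c1+s[0]*d1;q=c2+s[1]*d2;return np.round((p+q)/2),np.linalg.norm(p-q)
print('jar',[np.round(onz(i,379,215,0)[:2]),np.round(onz(j,276,350,0)[:2])],'shaker',np.round(onz(i,173,228,0)[:2]),np.round(onz(j,230,173,0)[:2]))
print('opener',[np.round(onz(i,u,v,4)[:2]) for u,v in((217,157),(213,190))])
# mug: fit by horizontal extents at body top
from scipy.optimize import least_squares
obs={}
for n,f,k in(('sc','scene0',i),('si','side0',j)):
    h=cv2.cvtColor(cv2.imread(f'pics/{f}.png'),cv2.COLOR_BGR2HSV)
    m=cv2.inRange(h,(15,120,50),(35,255,255)); nn,l,s,c=cv2.connectedComponentsWithStats(m)
    q=l[(209,261) if n=='sc' else (214,238)]; b=l==q
    b=cv2.morphologyEx(b.astype(np.uint8),cv2.MORPH_OPEN,np.ones((15,15),np.uint8))
    ys,xs=np.where(b);print(n,xs.min(),xs.max(),ys.min(),ys.max())
    u=(xs.min()+xs.max()+1)/2;
    # top of rim far point, bottom near point: ray heights
    C,_=ray(k,u,0)
    top=onz(k,u,ys.min(),92)[:2];bot=onz(k,u,ys.max()+1,0)[:2]
    for p,sg in((top,-1),(bot,1)):
        d=C[:2]-p;d/=np.linalg.norm(d);print(' axis est',np.round(p-sg*42*d))
```

```text
sc FL-y [473. -38.]
sc F+y [441.  97.]
sc B+y [538. 119.]
sc B-y [566. -18.]
sc tab- [444.  -3.]
sc tab+ [430.  55.]
sc botB+ [534. 117.]
sc botB- [561. -19.]
sc timer [438. 186.]
si B- [564. -11.]
si F- [466. -32.]
si F+ [442.  92.]
si B+ [539. 107.]
si botB+ [534. 118.]
si botF+ [438.  97.]
si timer [426. 195.]
jar [array([546., 332.]), array([534., 342.])] shaker [ 678. -173.] [ 658. -166.]
opener [array([ 429., -119.]), array([ 546., -102.])]
sc 245 278 187 232
 axis est [624.  40.]
 axis est [611.  41.]
si 223 257 192 239
 axis est [611.  50.]
 axis est [620.  36.]
```

The crop shows clear acrylic walls and lid, white packets and a steel tab, so this is the tea box. The mug is behind it with its handle pointing away.

Measurements:
- **Box:** centre about (503,40), yaw about 0.22. The sides come out at about 97 x 139 mm, against 100 x 140 given.
- **Mug:** about (617,42), which is local (112,-23). The gap to the box is 20 mm, within the 12 to 25 mm given.

I'll push the mug toward -y with the half-open fingers as a cradle, jaws along the box's x.

Emit:
{"method": "carry_out", "body": {"targets": [{"x": 0.03, "y": 0.05, "z": 0, "az": 0.11, "hand": 0.06}, {"x": 0.06, "y": 0.1, "z": 0, "az": 0.22, "hand": 0.06}, {"x": 0.074, "y": 0.13, "z": 0, "az": 0.22, "hand": 0.06}, {"x": 0.074, "y": 0.13, "z": -0.05, "az": 0.22, "hand": 0.06}, {"x": 0.074, "y": 0.13, "z": -0.1, "az": 0.22, "hand": 0.06}]}}

```text
invalid input at $.targets[0]: expected keys x, y, z, ax, ay, az, hand
```

Run:
```python
from h import *
s=ctrl.sense();print(s['eef_pos'],s['ee_rot'],s['grip_width'],s['force'])
a,i=shot('scene','scene1');b,j=shot('side','side1')
c=np.hstack([cv2.resize(x,(400,400),interpolation=3) for x in(a[90:250,190:350],b[110:290,170:350])]);cv2.imwrite('pics/c1.png',c)
```

```text
[5.24775001e+02 4.38423377e-02 2.30794409e+02] [ 0.49967199  0.49976808  0.50034859 -0.50021101] 0.9978184263981754 [-0.52563548  0.37347686  0.52809159]
```

View pics/c1.png

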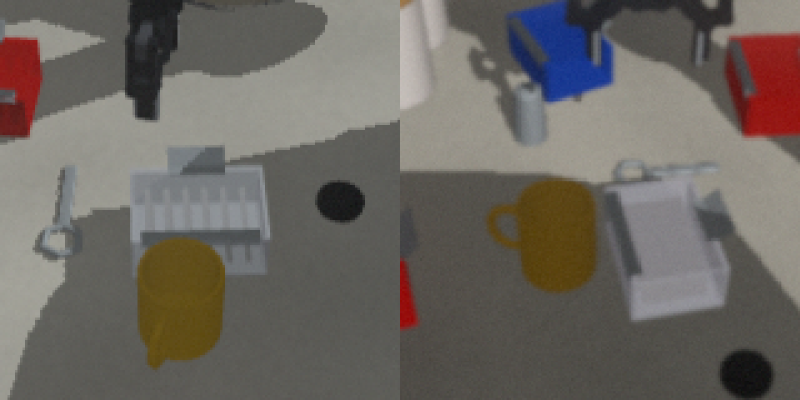

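The call was refused because every key is required, so nothing has moved. The picture shows the same scene as before: the mug handle points to +x and the mug is clear on its +y side.

Emit:
{"method": "carry_out", "body": {"targets": [{"x": 0.03, "y": 0.05, "z": 0, "ax": 0, "ay": 0, "az": 0.11, "hand": 0.06}, {"x": 0.06, "y": 0.1, "z": 0, "ax": 0, "ay": 0, "az": 0.22, "hand": 0.06}, {"x": 0.074, "y": 0.13, "z": 0, "ax": 0, "ay": 0, "az": 0.22, "hand": 0.06}, {"x": 0.074, "y": 0.13, "z": -0.05, "ax": 0, "ay": 0, "az": 0.22, "hand": 0.06}, {"x": 0.074, "y": 0.13, "z": -0.1, "ax": 0, "ay": 0, "az": 0.22, "hand": 0.06}]}}

```text
time_s: 0.82
eef_pos: [598.9, 130.5, 129.8]
ee_rot: [0.552, 0.442, 0.552, -0.442]
force: [1.1, -0.3, 0.3]
grip_width: 0.528
```

Run:
```python
from h import *
s=ctrl.sense();print(s['eef_pos'],s['ee_rot'],s['grip_width'],s['force'])
a,i=shot('scene','scene1');b,j=shot('side','side1')
c=np.hstack([cv2.resize(x,(400,400),interpolation=3) for x in(a[90:250,190:350],b[110:290,170:350])]);cv2.imwrite('pics/c1b.png',c)
```

```text
[598.9478154  130.48911914 129.8044162 ] [ 0.55217975  0.44193385  0.5519372  -0.44176615] 0.5283969829198246 [ 1.14759665 -0.28815159  0.29128273]
```

View pics/c1b.png

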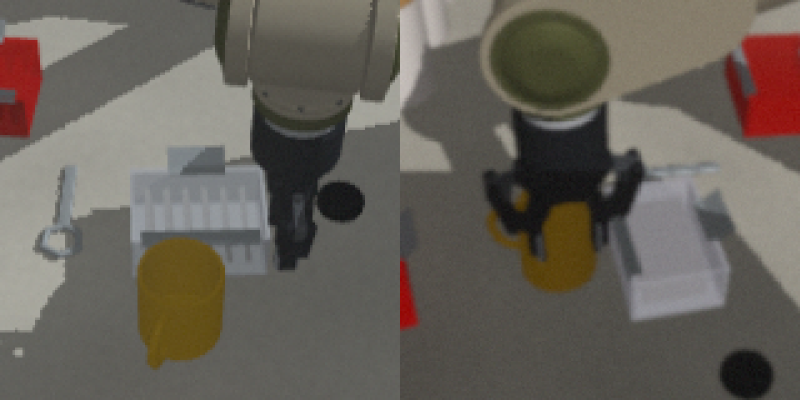

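The jaws line up with the mug (fingers at x about 540 and 600 around the mug at 560 in the right panel). The finger knuckles spread wide toward the box, so I'll narrow the opening a little and shift 6 mm away from the box before descending.

Emit:
{"method": "carry_out", "body": {"targets": [{"x": 0.006, "y": 0.001, "z": 0, "ax": 0, "ay": 0, "az": 0, "hand": -0.25}, {"x": 0.006, "y": 0.001, "z": -0.03, "ax": 0, "ay": 0, "az": 0, "hand": -0.25}, {"x": 0.006, "y": 0.001, "z": -0.06, "ax": 0, "ay": 0, "az": 0, "hand": -0.25}, {"x": 0.006, "y": 0.001, "z": -0.09, "ax": 0, "ay": 0, "az": 0, "hand": -0.25}, {"x": 0.006, "y": 0.001, "z": -0.098, "ax": 0, "ay": 0, "az": 0, "hand": -0.25}]}}

```text
time_s: 1.55
eef_pos: [605.9, 130.9, 34.1]
ee_rot: [0.552, 0.442, 0.552, -0.442]
force: [-0.1, -0.5, 0.1]
grip_width: 0.379
```

Emit:
{"method": "carry_out", "body": {"targets": [{"x": 0.001, "y": -0.006, "z": 0, "ax": 0, "ay": 0, "az": 0, "hand": -0.25}, {"x": 0.002, "y": -0.012, "z": 0, "ax": 0, "ay": 0, "az": 0, "hand": -0.25}, {"x": 0.004, "y": -0.018, "z": 0, "ax": 0, "ay": 0, "az": 0, "hand": -0.25}, {"x": 0.005, "y": -0.024, "z": 0, "ax": 0, "ay": 0, "az": 0, "hand": -0.25}, {"x": 0.007, "y": -0.03, "z": 0, "ax": 0, "ay": 0, "az": 0, "hand": -0.25}]}}

```text
time_s: 2.17
eef_pos: [612.2, 100.5, 33.5]
ee_rot: [0.552, 0.442, 0.552, -0.442]
force: [0.2, -0.1, 0.4]
grip_width: 0.376
```

Emit:
{"method": "carry_out", "body": {"targets": [{"x": 0.001, "y": -0.006, "z": 0, "ax": 0, "ay": 0, "az": 0, "hand": -0.25}, {"x": 0.002, "y": -0.012, "z": 0, "ax": 0, "ay": 0, "az": 0, "hand": -0.25}, {"x": 0.004, "y": -0.018, "z": 0, "ax": 0, "ay": 0, "az": 0, "hand": -0.25}, {"x": 0.005, "y": -0.024, "z": 0, "ax": 0, "ay": 0, "az": 0, "hand": -0.25}, {"x": 0.007, "y": -0.03, "z": 0, "ax": 0, "ay": 0, "az": 0, "hand": -0.25}]}}

```text
time_s: 2.8
eef_pos: [619.0, 70.7, 33.3]
ee_rot: [0.552, 0.442, 0.552, -0.442]
force: [-0.1, 1.6, 1.0]
grip_width: 0.375
```

Run:
```python
from h import *
s=ctrl.sense();print(s['eef_pos'],s['force'])
a,i=shot('scene','scene2');b,j=shot('side','side2')
c=np.hstack([cv2.resize(x,(400,400),interpolation=3) for x in(a[110:270,170:330],b[110:290,170:350])]);cv2.imwrite('pics/c2.png',c)
```

```text
[619.02521439  70.67876893  33.2746924 ] [-0.08785726  1.56966338  0.99180314]
```

View pics/c2.png

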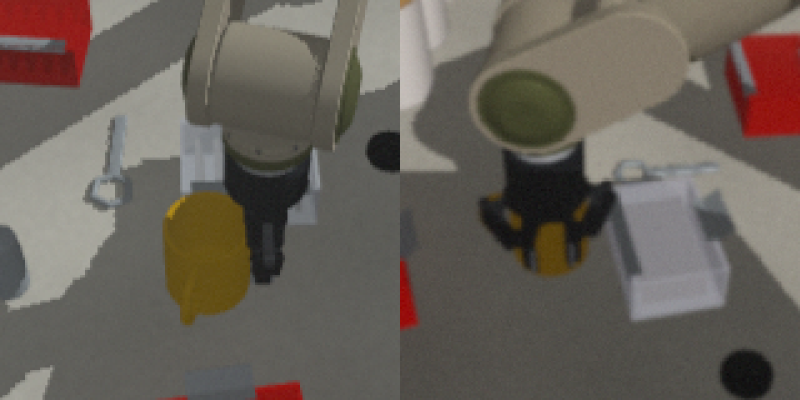

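The fingers are in contact (force 1.6 N) with a good cradle, and the mug has started to slide upright. Another 84 mm or so along the box's -y is needed.

Emit:
{"method": "carry_out", "body": {"targets": [{"x": 0.001, "y": -0.006, "z": 0, "ax": 0, "ay": 0, "az": 0, "hand": -0.25}, {"x": 0.002, "y": -0.012, "z": 0, "ax": 0, "ay": 0, "az": 0, "hand": -0.25}, {"x": 0.004, "y": -0.018, "z": 0, "ax": 0, "ay": 0, "az": 0, "hand": -0.25}, {"x": 0.005, "y": -0.024, "z": 0, "ax": 0, "ay": 0, "az": 0, "hand": -0.25}, {"x": 0.006, "y": -0.028, "z": 0, "ax": 0, "ay": 0, "az": 0, "hand": -0.25}]}}

```text
time_s: 3.52
eef_pos: [625.1, 42.5, 33.3]
ee_rot: [0.552, 0.442, 0.552, -0.442]
force: [-1.4, 1.7, 2.1]
grip_width: 0.373
```

Emit:
{"method": "carry_out", "body": {"targets": [{"x": 0.001, "y": -0.006, "z": 0, "ax": 0, "ay": 0, "az": 0, "hand": -0.25}, {"x": 0.002, "y": -0.012, "z": 0, "ax": 0, "ay": 0, "az": 0, "hand": -0.25}, {"x": 0.004, "y": -0.018, "z": 0, "ax": 0, "ay": 0, "az": 0, "hand": -0.25}, {"x": 0.005, "y": -0.024, "z": 0, "ax": 0, "ay": 0, "az": 0, "hand": -0.25}, {"x": 0.006, "y": -0.028, "z": 0, "ax": 0, "ay": 0, "az": 0, "hand": -0.25}]}}

```text
time_s: 4.15
eef_pos: [631.1, 14.6, 33.3]
ee_rot: [0.552, 0.442, 0.552, -0.442]
force: [-0.8, 2.4, 1.9]
grip_width: 0.376
```

```bash
cat >> h.py <<'E'
def mug(f,i,lo,hi):
    h=cv2.cvtColor(f,cv2.COLOR_BGR2HSV); m=cv2.inRange(h,(15,120,50),(35,255,255)); m[:lo[1]]=0;m[hi[1]:]=0;m[:,:lo[0]]=0;m[:,hi[0]:]=0
    b=cv2.morphologyEx(m,cv2.MORPH_OPEN,np.ones((15,15),np.uint8)); ys,xs=np.where(b)
    print('px',xs.min(),xs.max(),ys.min(),ys.max())
    u=(xs.min()+xs.max()+1)/2; C,_=ray(i,u,0)
    for v,z,sg in((ys.min(),92,-1),(ys.max()+1,0,1)):
        p=onz(i,u,v,z)[:2];d=C[:2]-p;d/=np.linalg.norm(d);p=p-sg*42*d;q=p-[503,40]
        print(' mug',np.round(p),'local',np.round([q@[.976,.218],q@[-.218,.976]]))
E
python3 - <<'E'
from h import *
print(ctrl.sense()['eef_pos'])
a,i=shot('scene','scene3');b,j=shot('side','side3')
mug(a,i,(190,160),(320,260))
E
```

```text
[631.07588249  14.55341769  33.27122927]
px 213 245 190 236
 mug [646. -30.] local [125. -99.]
 mug [638. -41.] local [ 114. -108.]
```

The mug is at local y of about -103. A further 27 mm takes it to about -130, which leaves roughly 45 mm to the shaker. After that I back off and rise.

Emit:
{"method": "carry_out", "body": {"targets": [{"x": 0.001, "y": -0.006, "z": 0, "ax": 0, "ay": 0, "az": 0, "hand": -0.25}, {"x": 0.002, "y": -0.012, "z": 0, "ax": 0, "ay": 0, "az": 0, "hand": -0.25}, {"x": 0.004, "y": -0.018, "z": 0, "ax": 0, "ay": 0, "az": 0, "hand": -0.25}, {"x": 0.005, "y": -0.023, "z": 0, "ax": 0, "ay": 0, "az": 0, "hand": -0.25}, {"x": 0.006, "y": -0.026, "z": 0, "ax": 0, "ay": 0, "az": 0, "hand": -0.25}]}}

```text
time_s: 4.88
eef_pos: [637.1, -11.4, 33.3]
ee_rot: [0.552, 0.442, 0.552, -0.442]
force: [-0.6, 2.2, 0.8]
grip_width: 0.373
```

Emit:
{"method": "carry_out", "body": {"targets": [{"x": -0.002, "y": 0.01, "z": 0, "ax": 0, "ay": 0, "az": 0, "hand": -0.25}, {"x": -0.007, "y": 0.03, "z": 0, "ax": 0, "ay": 0, "az": 0, "hand": -0.25}, {"x": -0.011, "y": 0.05, "z": 0.04, "ax": 0, "ay": 0, "az": 0, "hand": -0.25}, {"x": -0.011, "y": 0.05, "z": 0.1, "ax": 0, "ay": 0, "az": 0, "hand": -0.25}, {"x": -0.011, "y": 0.05, "z": 0.16, "ax": 0, "ay": 0, "az": 0, "hand": -0.25}]}}

```text
time_s: 5.5
eef_pos: [625.2, 40.8, 195.0]
ee_rot: [0.552, 0.442, 0.552, -0.442]
force: [1.7, 0.5, -0.1]
grip_width: 0.372
```

Run:
```python
from h import *
print(ctrl.sense()['eef_pos'])
a,i=shot('scene','scene4');b,j=shot('side','side4')
mug(a,i,(180,160),(320,260))
c=np.hstack([cv2.resize(x,(400,400),interpolation=3) for x in(a[110:270,150:310],b[110:290,170:350])]);cv2.imwrite('pics/c4.png',c)
```

```text
[625.24179448  40.83403328 195.01286138]
px 202 236 190 237
 mug [650. -52.] local [ 124. -122.]
 mug [646. -66.] local [ 117. -135.]
```

View pics/c4.png

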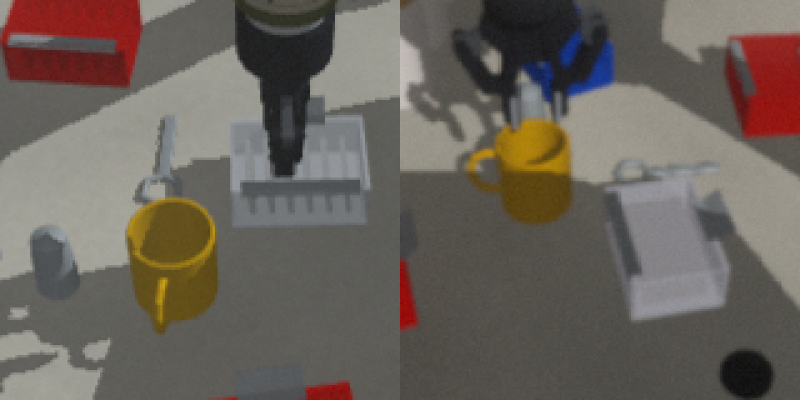

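The mug stands upright at local y of about -129 (about -122 and -135 by the two estimates), past the end of the box. Shaker and opener are untouched. Step 1 should be met: the lid is shut and the mug has been still for over 0.3 s.

Next is the lid. I'll pull back to in front of the box, turn the jaws along the box's width and pitch the tool so the fingertips go under the tab.

Emit:
{"method": "carry_out", "body": {"targets": [{"x": -0.05, "y": -0.005, "z": 0.02, "ax": 0, "ay": 0, "az": 0.18, "hand": -1}, {"x": -0.1, "y": -0.01, "z": 0.03, "ax": 0, "ay": 0, "az": 0.36, "hand": -1}, {"x": -0.15, "y": -0.015, "z": 0.03, "ax": 0, "ay": 0, "az": 0.54, "hand": -1}, {"x": -0.2, "y": -0.02, "z": 0.03, "ax": 0, "ay": 0, "az": 0.72, "hand": -1}, {"x": -0.225, "y": -0.025, "z": 0.03, "ax": 0, "ay": 0, "az": 0.78, "hand": -1}]}}

```text
time_s: 6.22
eef_pos: [398.6, 15.1, 222.9]
ee_rot: [0.679, 0.198, 0.679, -0.198]
force: [0.8, 0.1, 0.7]
grip_width: 0.003
```

Emit:
{"method": "carry_out", "body": {"targets": [{"x": 0, "y": 0, "z": 0, "ax": 0, "ay": 0, "az": 0.18, "hand": -1}, {"x": 0, "y": 0, "z": 0, "ax": 0, "ay": 0, "az": 0.36, "hand": -1}, {"x": 0, "y": 0, "z": 0, "ax": 0, "ay": 0, "az": 0.54, "hand": -1}, {"x": 0, "y": 0, "z": 0, "ax": 0, "ay": 0, "az": 0.72, "hand": -1}, {"x": 0, "y": 0, "z": 0, "ax": 0, "ay": 0, "az": 0.79, "hand": -1}]}}

```text
time_s: 6.85
eef_pos: [400.5, 14.9, 222.8]
ee_rot: [0.703, -0.079, 0.703, 0.079]
force: [-0.2, -0.0, -0.0]
grip_width: 0.002
```

Run:
```python
from h import *
s=ctrl.sense();print(s)
```

```text
{'time_s': 6.85, 'joints': array([-2.57107806e-01,  4.20210087e-02,  1.84780869e+00, -2.59390506e-05,
        1.25222088e+00, -2.05158541e+00]), 'dq': array([ 1.11987411e-03,  2.46504802e-04,  2.83310122e-04,  2.01567256e-03,
        2.22715369e-04, -5.18346968e-01]), 'tau': array([-1.43108336e-03, -2.72740763e+01, -2.51867598e+01, -1.22377041e-03,
        1.27871073e-03,  2.71536056e-01]), 'eef_pos': array([400.49499433,  14.9453044 , 222.8051434 ]), 'ee_rot': array([ 0.70253454, -0.0788711 ,  0.70284284,  0.07897163]), 'force': array([-0.19911624, -0.02315957, -0.03784196]), 'wrist_torque': array([-0.01123371,  0.03742116,  0.05189809]), 'grip_width': 0.0015717283525175812}
```

Emit:
{"method": "carry_out", "body": {"targets": [{"x": 0, "y": 0, "z": 0, "ax": 0.038, "ay": -0.17, "az": 0, "hand": -1}, {"x": 0, "y": 0, "z": 0, "ax": 0.077, "ay": -0.34, "az": 0, "hand": -1}, {"x": 0, "y": 0, "z": 0, "ax": 0.115, "ay": -0.51, "az": 0, "hand": -1}, {"x": 0, "y": 0, "z": 0, "ax": 0.153, "ay": -0.68, "az": 0, "hand": -1}, {"x": 0, "y": 0, "z": 0, "ax": 0.174, "ay": -0.78, "az": 0, "hand": -1}]}}

```text
time_s: 7.48
eef_pos: [402.4, 26.7, 234.6]
ee_rot: [0.919, -0.037, 0.382, 0.093]
force: [0.9, 0.1, 0.4]
grip_width: 0.005
```

Run:
```python
from h import *
from scipy.spatial.transform import Rotation as R
s=ctrl.sense();print(s['joints'],s['eef_pos']);q=s['ee_rot'];print(R.from_quat([q[1],q[2],q[3],q[0]]).as_matrix().T)
```

```text
[-0.58347947 -0.35721489  2.34617565  0.84359231  0.73343396 -2.88097887] [402.40466398  26.69016073 234.59476209]
[[ 0.69124679  0.14289721 -0.70834897]
 [-0.1999792   0.97979694  0.00250621]
 [ 0.69439628  0.13992265  0.70585796]]
```

Joint 6 reached its limit, so I'll turn the tool half round about its own axis, which gives the same contact.

Emit:
{"method": "carry_out", "body": {"targets": [{"x": 0, "y": 0, "z": 0, "ax": 0.11, "ay": 0.0246, "az": -0.1094, "hand": -1}, {"x": 0, "y": 0, "z": 0, "ax": 0.22, "ay": 0.0492, "az": -0.2188, "hand": -1}, {"x": 0, "y": 0, "z": 0, "ax": 0.33, "ay": 0.0738, "az": -0.3282, "hand": -1}, {"x": 0, "y": 0, "z": 0, "ax": 0.44, "ay": 0.0984, "az": -0.4376, "hand": -1}, {"x": 0, "y": 0, "z": 0, "ax": 0.55, "ay": 0.123, "az": -0.547, "hand": -1}]}}

```text
time_s: 8.1
eef_pos: [402.9, 27.3, 235.1]
ee_rot: [0.86, 0.319, 0.394, -0.053]
force: [-0.3, 0.3, -0.8]
grip_width: -0.001
```

Emit:
{"method": "carry_out", "body": {"targets": [{"x": 0, "y": 0, "z": 0, "ax": 0.11, "ay": 0.0246, "az": -0.1094, "hand": -1}, {"x": 0, "y": 0, "z": 0, "ax": 0.22, "ay": 0.0492, "az": -0.2188, "hand": -1}, {"x": 0, "y": 0, "z": 0, "ax": 0.33, "ay": 0.0738, "az": -0.3282, "hand": -1}, {"x": 0, "y": 0, "z": 0, "ax": 0.44, "ay": 0.0984, "az": -0.4376, "hand": -1}, {"x": 0, "y": 0, "z": 0, "ax": 0.55, "ay": 0.123, "az": -0.547, "hand": -1}]}}

```text
time_s: 8.72
eef_pos: [402.9, 27.3, 235.1]
ee_rot: [0.671, 0.627, 0.345, -0.192]
force: [0.6, 0.2, 0.3]
grip_width: 0.001
```

Emit:
{"method": "carry_out", "body": {"targets": [{"x": 0, "y": 0, "z": 0, "ax": 0.11, "ay": 0.0246, "az": -0.1094, "hand": -1}, {"x": 0, "y": 0, "z": 0, "ax": 0.22, "ay": 0.0492, "az": -0.2188, "hand": -1}, {"x": 0, "y": 0, "z": 0, "ax": 0.33, "ay": 0.0738, "az": -0.3282, "hand": -1}, {"x": 0, "y": 0, "z": 0, "ax": 0.44, "ay": 0.0984, "az": -0.4376, "hand": -1}, {"x": 0, "y": 0, "z": 0, "ax": 0.55, "ay": 0.123, "az": -0.547, "hand": -1}]}}

```text
time_s: 9.35
eef_pos: [402.9, 27.3, 235.1]
ee_rot: [0.38, 0.84, 0.243, -0.302]
force: [0.7, -0.6, 0.2]
grip_width: 0.001
```

Emit:
{"method": "carry_out", "body": {"targets": [{"x": 0, "y": 0, "z": 0, "ax": 0.11, "ay": 0.0246, "az": -0.1094, "hand": -1}, {"x": 0, "y": 0, "z": 0, "ax": 0.22, "ay": 0.0492, "az": -0.2188, "hand": -1}, {"x": 0, "y": 0, "z": 0, "ax": 0.33, "ay": 0.0738, "az": -0.3282, "hand": -1}, {"x": 0, "y": 0, "z": 0, "ax": 0.44, "ay": 0.0984, "az": -0.4376, "hand": -1}, {"x": 0, "y": 0, "z": 0, "ax": 0.55, "ay": 0.123, "az": -0.547, "hand": -1}]}}

```text
time_s: 9.98
eef_pos: [402.9, 27.3, 235.1]
ee_rot: [0.031, 0.924, 0.105, -0.366]
force: [0.4, -0.6, -0.4]
grip_width: 0.002
```

Run:
```python
from h import *
from scipy.spatial.transform import Rotation as R
s=ctrl.sense();print(s['joints'],s['eef_pos']);q=s['ee_rot'];print(R.from_quat([q[1],q[2],q[3],q[0]]).as_matrix().T)
```

```text
[-0.62412498 -0.36077808  2.36516893  0.92158594  0.76792163  0.16693331] [402.89419747  27.25592359 235.09925802]
[[ 0.70990328  0.17063521 -0.68331615]
 [ 0.2165844  -0.97608416 -0.0187327 ]
 [-0.67017053 -0.13469721 -0.72988227]]
```

Emit:
{"method": "carry_out", "body": {"targets": [{"x": 0.01, "y": 0.003, "z": -0.04, "ax": 0, "ay": 0, "az": 0, "hand": -1}, {"x": 0.01, "y": 0.003, "z": -0.08, "ax": 0, "ay": 0, "az": 0, "hand": -1}, {"x": 0.01, "y": 0.003, "z": -0.1, "ax": 0, "ay": 0, "az": 0, "hand": -1}, {"x": 0.01, "y": 0.003, "z": -0.1, "ax": 0, "ay": 0, "az": 0, "hand": -1}]}}

```text
time_s: 10.48
eef_pos: [412.3, 30.5, 134.3]
ee_rot: [0.033, 0.923, 0.106, -0.367]
force: [0.5, -0.0, 0.4]
grip_width: 0.006
```

Run:
```python
from h import *
from scipy.spatial.transform import Rotation as R
s=ctrl.sense();print(s['joints'],s['eef_pos']);q=s['ee_rot'];print(R.from_quat([q[1],q[2],q[3],q[0]]).as_matrix().T)
```

```text
[-0.58283529 -0.05399127  2.50085132  1.46313476  0.56591099 -0.48303522] [412.33471046  30.48151095 134.25594637]
[[ 0.70761309  0.17201349 -0.68534304]
 [ 0.2199184  -0.97535697 -0.01773917]
 [-0.67150548 -0.13816708 -0.72800429]]
```

Emit:
{"method": "carry_out", "body": {"targets": [{"x": 0.004, "y": -0.003, "z": -0.03, "ax": 0, "ay": 0, "az": 0, "hand": -1}, {"x": 0.008, "y": -0.007, "z": -0.06, "ax": 0, "ay": 0, "az": 0, "hand": -1}, {"x": 0.008, "y": -0.007, "z": -0.09, "ax": 0, "ay": 0, "az": 0, "hand": -1}, {"x": 0.008, "y": -0.007, "z": -0.094, "ax": 0, "ay": 0, "az": 0, "hand": -1}]}}

```text
time_s: 10.98
eef_pos: [421.3, 23.0, 41.1]
ee_rot: [0.033, 0.924, 0.106, -0.366]
force: [0.7, -0.1, 0.1]
grip_width: 0.0
```

Run:
```python
from h import *
from scipy.spatial.transform import Rotation as R
s=ctrl.sense();print(s['joints'],s['eef_pos'],s['force']);q=s['ee_rot'];print(R.from_quat([q[1],q[2],q[3],q[0]]).as_matrix().T[0])
a,i=shot('scene','scene5');b,j=shot('side','side5')
mug(a,i,(180,160),(320,260))
c=np.hstack([cv2.resize(x,(400,400),interpolation=3) for x in(a[90:250,190:350],b[130:270,250:390])]);cv2.imwrite('pics/c5.png',c)
```

```text
[-0.5904826   0.36471701  2.54166504  2.10749905  0.67638179 -1.26846921] [421.25458335  22.99751128  41.11847722] [ 0.67646513 -0.05935621  0.06055165]
[ 0.70903214  0.17239143 -0.68377966]
px 202 235 190 237
 mug [650. -53.] local [ 124. -123.]
 mug [646. -67.] local [ 116. -136.]
```

View pics/c5.png

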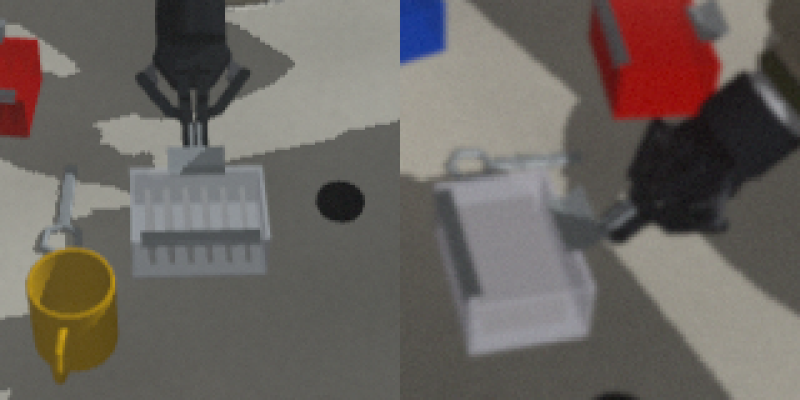

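The shut fingers sit right in front of and below the tab, centred on it (left panel 195,150; right panel 605,235). The mug has not moved. Now I slide under the tab.

Emit:
{"method": "carry_out", "body": {"targets": [{"x": 0.006, "y": 0.001, "z": 0, "ax": 0, "ay": 0, "az": 0, "hand": -1}, {"x": 0.012, "y": 0.002, "z": 0, "ax": 0, "ay": 0, "az": 0, "hand": -1}, {"x": 0.017, "y": 0.003, "z": 0, "ax": 0, "ay": 0, "az": 0, "hand": -1}, {"x": 0.017, "y": 0.003, "z": 0, "ax": 0, "ay": 0, "az": 0, "hand": -1}]}}

```text
time_s: 11.58
eef_pos: [438.8, 25.4, 42.0]
ee_rot: [0.034, 0.924, 0.106, -0.365]
force: [0.2, 0.1, -0.3]
grip_width: -0.002
```

Emit:
{"method": "carry_out", "body": {"targets": [{"x": 0.0, "y": 0, "z": 0.008, "ax": 0, "ay": 0, "az": 0, "hand": -1}, {"x": 0.002, "y": 0, "z": 0.018, "ax": 0, "ay": 0, "az": 0, "hand": -1}, {"x": 0.004, "y": 0.001, "z": 0.028, "ax": 0, "ay": 0, "az": 0, "hand": -1}, {"x": 0.006, "y": 0.001, "z": 0.036, "ax": 0, "ay": 0, "az": 0, "hand": -1}, {"x": 0.012, "y": 0.003, "z": 0.048, "ax": 0, "ay": 0, "az": 0, "hand": -1}]}}

```text
time_s: 12.2
eef_pos: [449.9, 28.3, 89.5]
ee_rot: [0.034, 0.924, 0.105, -0.366]
force: [-2.1, -0.4, -0.3]
grip_width: 0.001
```

Run:
```python
from h import *
s=ctrl.sense();print(s['eef_pos'],s['force'])
a,i=shot('scene','scene6');b,j=shot('side','side6')
c=np.hstack([cv2.resize(x,(400,400),interpolation=3) for x in(a[90:250,190:350],b[130:270,250:390])]);cv2.imwrite('pics/c6.png',c)
```

```text
[449.86323657  28.3174429   89.52772961] [-2.08567629 -0.36835568 -0.29918577]
```

View pics/c6.png

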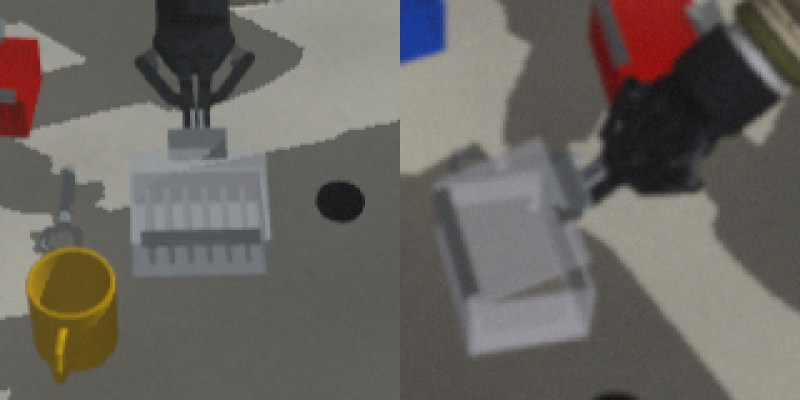

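The lid rests on the fingers at about 15 to 20° and follows. I'll continue along the arc.

Emit:
{"method": "carry_out", "body": {"targets": [{"x": 0.0065, "y": 0.001, "z": 0.0125, "ax": 0, "ay": 0, "az": 0, "hand": -1}, {"x": 0.016, "y": 0.003, "z": 0.022, "ax": 0, "ay": 0, "az": 0, "hand": -1}, {"x": 0.025, "y": 0.005, "z": 0.031, "ax": 0, "ay": 0, "az": 0, "hand": -1}, {"x": 0.036, "y": 0.008, "z": 0.038, "ax": 0, "ay": 0, "az": 0, "hand": -1}, {"x": 0.047, "y": 0.01, "z": 0.043, "ax": 0, "ay": 0, "az": 0, "hand": -1}]}}

```text
time_s: 12.92
eef_pos: [497.4, 38.5, 132.3]
ee_rot: [0.034, 0.924, 0.106, -0.366]
force: [-0.9, 0.7, 0.1]
grip_width: 0.003
```

Run:
```python
from h import *
s=ctrl.sense();print(s['eef_pos'],s['force'])
a,i=shot('scene','scene7');b,j=shot('side','side7')
c=np.hstack([cv2.resize(x,(400,400),interpolation=3) for x in(a[90:250,190:350],b[110:270,240:400])]);cv2.imwrite('pics/c7.png',c)
```

```text
[497.35099186  38.4825383  132.29423157] [-0.85503486  0.6693035   0.12403828]
```

View pics/c7.png

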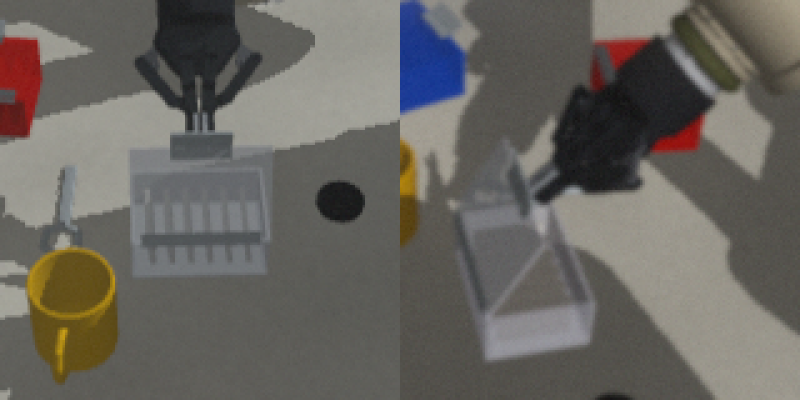

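The lid is at roughly 55 to 60° and the fingers are behind its upper edge, as planned. I'll push it past upright.

Emit:
{"method": "carry_out", "body": {"targets": [{"x": 0.012, "y": 0.003, "z": 0.004, "ax": 0, "ay": 0, "az": 0, "hand": -1}, {"x": 0.023, "y": 0.005, "z": 0.007, "ax": 0, "ay": 0, "az": 0, "hand": -1}, {"x": 0.035, "y": 0.008, "z": 0.008, "ax": 0, "ay": 0, "az": 0, "hand": -1}, {"x": 0.046, "y": 0.01, "z": 0.008, "ax": 0, "ay": 0, "az": 0, "hand": -1}, {"x": 0.058, "y": 0.013, "z": 0.006, "ax": 0, "ay": 0, "az": 0, "hand": -1}]}}

```text
time_s: 13.65
eef_pos: [556.0, 51.4, 138.4]
ee_rot: [0.034, 0.924, 0.105, -0.366]
force: [0.7, 1.1, 0.9]
grip_width: 0.003
```

Emit:
{"method": "carry_out", "body": {"targets": [{"x": 0.012, "y": 0.003, "z": -0.002, "ax": 0, "ay": 0, "az": 0, "hand": -1}, {"x": 0.024, "y": 0.005, "z": -0.005, "ax": 0, "ay": 0, "az": 0, "hand": -1}, {"x": 0.024, "y": 0.005, "z": -0.005, "ax": 0, "ay": 0, "az": 0, "hand": -1}, {"x": 0.024, "y": 0.005, "z": -0.005, "ax": 0, "ay": 0, "az": 0, "hand": -1}, {"x": 0.024, "y": 0.005, "z": -0.005, "ax": 0, "ay": 0, "az": 0, "hand": -1}]}}

```text
time_s: 14.28
eef_pos: [579.2, 56.2, 133.8]
ee_rot: [0.034, 0.924, 0.105, -0.366]
force: [0.4, 0.3, 0.5]
grip_width: -0.003
```

Emit:
{"method": "carry_out", "body": {"targets": [{"x": -0.03, "y": -0.007, "z": 0.02, "ax": 0, "ay": 0, "az": 0, "hand": -1}, {"x": -0.07, "y": -0.015, "z": 0.05, "ax": 0, "ay": 0, "az": 0, "hand": -1}, {"x": -0.11, "y": -0.024, "z": 0.07, "ax": 0, "ay": 0, "az": 0, "hand": -1}, {"x": -0.11, "y": -0.024, "z": 0.07, "ax": 0, "ay": 0, "az": 0, "hand": -1}, {"x": -0.11, "y": -0.024, "z": 0.07, "ax": 0, "ay": 0, "az": 0, "hand": -1}]}}

```text
time_s: 14.9
eef_pos: [469.8, 32.0, 203.8]
ee_rot: [0.034, 0.924, 0.105, -0.365]
force: [1.2, 0.3, -0.0]
grip_width: 0.002
```

Run:
```python
from h import *
s=ctrl.sense();print(s['eef_pos'],s['force'])
a,i=shot('scene','scene8');b,j=shot('side','side8')
mug(a,i,(180,160),(320,260))
d=cv2.absdiff(a,cv2.imread('pics/scene0.png')).max(2)
for n,(u,v) in dict(jar=(380,200),shaker=(172,213),timer=(326,170),opener=(215,175)).items(): print(n,d[v-15:v+15,u-12:u+12].mean())
c=np.hstack([cv2.resize(x,(400,400),interpolation=3) for x in(a[100:260,180:340],b[110:290,200:380])]);cv2.imwrite('pics/c8.png',c)
```

```text
[469.80586122  32.0406661  203.79387548] [ 1.18811044  0.29870954 -0.01341808]
px 202 236 190 237
 mug [650. -52.] local [ 124. -122.]
 mug [646. -66.] local [ 117. -135.]
jar 2.5944444444444446
shaker 9.684722222222222
timer 3.0236111111111112
opener 4.659722222222222
```

View pics/c8.png

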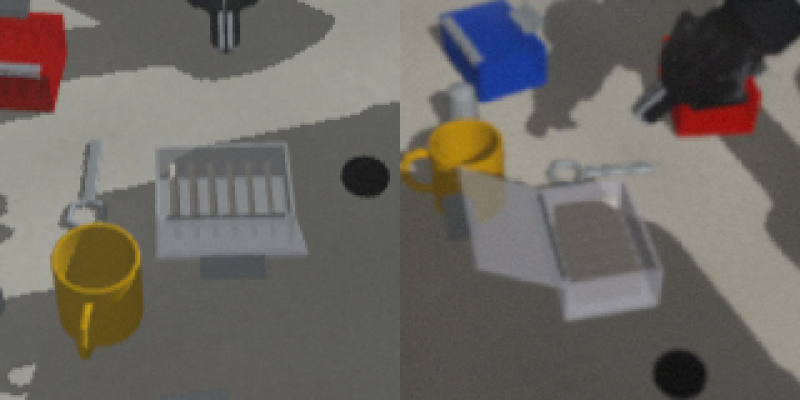

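The lid lies back over the hinge with its tab to the rear (left panel about 232,267). The mug stands clear of it. I'll check the tab position against the expected angle, confirm it is still, then hand in.

Run:
```python
from h import *
a,i=shot('scene','scene9')
print('change',cv2.absdiff(a,cv2.imread('pics/scene8.png'))[180:260,180:310].mean())
for t in(2.2,2.4,2.5,2.6):
    c,s=np.cos(t),np.sin(t);x=50-118*c+16*s;z=58+118*s+16*c
    print(t,[np.round(proj(i,[503+.976*x-.218*y,40+.218*x+.976*y,z])) for y in(-30,30)])
print('seen tab edge',180+200*.4,180+265*.4,100+277*.4)
print(ctrl.sense()['force'])
finish_job()
```

```text
change 1.5279166666666666
2.2 [array([261., 192.]), array([287., 191.])]
2.4 [array([261., 202.]), array([287., 202.])]
2.5 [array([261., 207.]), array([287., 206.])]
2.6 [array([261., 212.]), array([287., 211.])]
seen tab edge 260.0 286.0 210.8
[ 0.24248264 -0.36929866 -0.48658829]
the job is handed in; nothing more can be done
```

The mug is past the end of the box, the lid lies fully back on its stop, and the job is handed in; no verdict was reported.

**What I did:** I slid the mug along the worktop with the half-open fingers as a cradle, to about 129 mm from the box's middle on the -y side. Then I put the shut, tilted fingers under the front tab and pushed the lid past upright. It fell back by itself, and I withdrew.

**Last checks:**
- **Lid:** the tab edge is seen at row 211, which matches 2.6 rad (rows 211–212 predicted; 202 at 2.4 rad).
- **Mug:** it stands upright and clear of the lid. My two estimates of its position differ, at 122 and 135 mm, but both are past the 110 mm limit.
- **Stillness:** two pictures taken just before hand-in showed no motion beyond noise.
- **Bystanders:** the jar and timer look unchanged. The shaker and opener patches differ a little more from the first picture (9.7 and 4.7 grey levels, against about 3 for the other two). I put this down to moved shadows; the arm never went near them.
- **Arm:** it touches nothing, with the residual force under 1 N, and it was done at about 15 s of the 59 s allowed.

**What went wrong on the way:** one move call was refused because keys were missing, and joint 6 once ran to its limit, so I turned the tool half round. Neither touched anything in the scene.

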